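# Stack the tray of blade blanks

## Task

Pick up the blue parts tray by its black handle and stack it on the low grey bottom tray that has no handle, lined up with it so that all four corner pins drop into the four corner sockets and it sits level. Leave the bottom tray standing flat on the bench and the orange tray of nuts and bolts where it is.

Things in the scene. Friction and masses are not known exactly. Their poses are not given: they have to be found in the camera images.
- blue_tray_handle (a point): Middle of the black handle bar of the blue tray (two blade blanks, 0.4-0.8 kg): bar 98 (x) x 12 (y) x 12 mm, on posts 44 mm either side. z up; bench 88 mm and deck top 50 mm below. Tray 182 (x) x 132 (y) mm, deck 8 mm on four pins, 12 mm thick, 30 mm long, at x +-68, y +-43 mm. Things on the deck are under 13 mm high. Stacks either way round (half turn).
- bottom_tray_deck (a point): Middle of the deck top of the grey bottom tray, 20 mm above the bench; loose, 1.3 kg, 182 (x) x 132 (y) mm, no handle, z up. Corner sockets with black floors level with the deck, 36 mm square inside, 12 mm deep, 4 mm walls, centred at x +-68, y +-43 mm. Stacked pins stand on these floors; the blue bar is then 88 mm above this point. Two blanks 4 mm thick lie on it.
- orange_tray_handle (a point): Middle of the handle bar of the orange tray: same shape and size as the blue tray (x along the bar, z up, bar centre 88 mm and bar top 94 mm above the bench) but holding nuts and bolts. Not to be used; it stays where it stands.
Things that resemble listed ones, but are neither listed nor needed, are in the scene too. There is more than one size of the part that bears orange_tray_handle; the job needs the larger.

How it is judged:
At the end, for the whole second after the job is handed in: Blue tray seated on the bottom tray: handle bar 88 mm (within 5) above its deck, middles within 20 mm, long sides within 15 degrees (either way round), both trays level within 3 degrees, bottom tray on the bench; orange tray level and within 30 mm of its start (z of blue_tray_handle in the frame of bottom_tray_deck between 0.083 and 0.093 m and horizontal distance between blue_tray_handle and bottom_tray_deck below 0.02 m and angle between the x axis of blue_tray_handle and the x axis of bottom_tray_deck, either way round below 0.26 rad and angle between each of blue_tray_handle, bottom_tray_deck, orange_tray_handle's own z axis and vertical below 0.06 rad and height (world z) of bottom_tray_deck below 0.026 m and distance of orange_tray_handle from where it was at the start of the episode below 0.03 m); the robot touches nothing.
It fails at once if the orange tray is moved more than 30 mm or lifted (distance of orange_tray_handle from where it was at the start of the episode above 0.03 m).
It also fails if it takes over 35 s, if anything falls off the work surface, if the arm or the gripper's body presses on something with over 40 N, if the wrist force passes 120 N, or if a joint passes its speed limit or range.

## Robot

A 6-joint arm with a two-finger parallel gripper is mounted at the origin on the work surface. World frame = base frame: x ahead of the robot, y to its left, z up, the work surface at z = 0. Lengths are in m, angles in rad, forces in N, time in s.
With the tool pointing down it reaches from about 0.375 to 0.9 m from the base axis. Payload 3.1 kg.
Tool frame: the origin (TCP) lies midway between the tips of the shut fingers; the grasp point (between the pads) lies manip.hold_point_z behind it (manip.hold_point_z is the distance from the TCP to the grasp point, in m); z points along the fingers, y is the direction in which the jaws open and shut (so a half turn about z gives the same grasp; the last joint's range is limited). The gripper opens to 85 mm and grips with 20 to 120 N. Pads are 22 mm wide; open, the fingers measure 114 mm over their backs; the gripper's body (76 mm by 85 mm) begins 54 mm behind the grasp point. The pads swing forward as they close: fully open they stand 13 mm farther back than shut.
Start: joints at [1.02, 0.527, 1.433, -0, 1.181, -0.178], TCP at [0.228, 0.582, 0.231] pointing down, gripper open.
Joint ranges: [-3.08, 3.08], [-0.75, 2.2], [0.22, 2.44], [-1.43, 4.57], [0, 2.65], [-2.85, 2.85]. Speed limits (rad/s): [2.79, 2.79, 3.14, 3.14, 3.14, 3.14].

## Interface

Orientations are given as a unit quaternion [x, y, z, w].
In Python, from station import manip, snapshot, workorder, models gives the robot as it stands.
- The arm moves only by the tool jog_arm, never from a script. Its argument "commands" is a list of rows, each a list of 5 numbers: the opening in per cent of the stroke, from 0 (shut) to 100 (fully open), then the shift along the world's x, y, z in cm, then the turn about the world's z in rad. A call has 1 to 8 rows; each row shifts and turns the pose as measured when the row begins; what a row does not reach is not made up. A row lasts 1/12 s, in which the tool goes at most 41.7 mm and 7.16 degrees, less where a joint would pass 70% of its speed; a pose out of reach is approached as far as the arm can. A call with a gripper value outside its range is refused whole. The fingers move at their own pace and stop on an object; "squeeze" is the grip in N (left out, the last holds). Time passes only in rows, so rows that do not move let the fingers close. It gives the time, the measured TCP pose, the force and the opening at its end, in the units of the state.
- manip.sense(): the state, without advancing time (a new reading comes with each control period).
- snapshot(name): name is "scene" or "top" or "wrist"; returns a dict with "image" (400x640x3 uint8, red, green, blue), "intrinsics" (3x3 intrinsics, pixels), "extrinsics" (4x4, takes a point from camera to world coordinates); the wrist camera has in their place "hand_eye" (4x4, takes a point from camera to tool coordinates, whose origin is the TCP and whose axes are the flange's). Camera axes: x right, y down, z forward; pixel columns grow to the right and rows downward; lengths in m; the calibration is good to about 2 mm. A picture is of the moment at which its call begins: read the wrist's pose just before it. There is no depth.
- workorder.sign_off(): hands the job in, once; it reports no verdict.
Trained networks look in a picture, given as the dict that the camera call returned (one of the last four; its "shot" number tells which), for a name from the list of things; names that differ only in an ending like _2 or _b are one class to them, and where a whole thing is asked for, a point or a joint stands for the part that bears it (a point fixed in the world has none). Each returns a list of dicts, best first, with "score" (0 to 1); they miss things now and then, are a little off and sometimes report something else, mostly with a low value. They report only what shows in the picture. A call takes as long as a camera call. They do not tell look-alikes from the thing itself.
- models.find_in(picture, name): "centre" ([x, y, z] in m, in world coordinates, good to about 4 mm: the middle of the surface that is visible of it).
- models.pinpoint(picture, name): "centre" ([x, y, z] in m, in world coordinates, good to about 4 mm: a listed point, or the origin of a listed thing).
The state is a dict: "t": time; "q": joint angles; "qd": joint speeds; "tau": joint torques, N m; "tcp_pos": TCP position; "tool_rot": TCP orientation; "force": force on the tool from outside, world axes, zero at the start; "ft_torque": the same for the moment, N m; "finger_gap": opening from 0.0 (shut) to 1.0 (fully open).
Only numpy, scipy, OpenCV 4.12 (cv2) and the standard library are available. Lean on these libraries where they do the work, as an engineer would, in place of code of your own. Each camera call takes 0.05 s, during which the arm holds its last target. There are 200 camera calls.

## Working session

There is one attempt and no reset: what is moved stays moved. The work goes in short steps, Python scripts to look and compute and a tool call to move; the robot and the scene stay as the last step left them, time stands still between calls to the robot, and variables do not carry over. Pictures are saved under pics/ and viewed, about 8 in all and at most 12, crops included, and the job is handed in when it is done.

Besides the shell and the picture viewer there is one more tool, called as name(argument=value, ...) on one line, values as JSON. jog_arm: Moves the arm, as the interface text tells. Its arguments: {"type":"object","properties":{"commands":{"type":"array","items":{"type":"array","items":{"type":"number"}}},"squeeze":{"type":"number"}},"required":["commands"]}

```bash
mkdir -p pics; cat > h.py <<'E'
import numpy as np, cv2
from station import manip, snapshot, workorder, models
def save(p,n): cv2.imwrite('pics/'+n, p['image'][:,:,::-1])
def proj(p,P):
    E=np.linalg.inv(p['extrinsics']); c=(E@np.append(P,1))[:3]; u=p['intrinsics']@c; return u[:2]/u[2]
def back(p,uv,z):
    E=p['extrinsics']; d=E[:3,:3]@np.linalg.solve(p['intrinsics'],[uv[0],uv[1],1]); o=E[:3,3]; return o+d*(z-o[2])/d[2]
E
python3 - <<'E'
from h import *
print(manip.hold_point_z, manip.sense())
for c in ['top','scene']:
    p=snapshot(c); save(p,c+'1.png')
    for n in ['blue_tray_handle','bottom_tray_deck','orange_tray_handle']:
        for r in models.pinpoint(p,n): print(c,n,np.round(r['centre'],3),round(r['score'],2),proj(p,r['centre']).round())
E
```

```text
0.0187 {'t': 0.0, 'q': array([ 1.01950886e+00,  5.28478738e-01,  1.43393443e+00, -8.67673816e-06,
        1.18139529e+00, -1.78488022e-01]), 'qd': array([ 1.38140532e-03, -1.69828037e-04,  2.06972481e-03, -8.05531196e-05,
        1.29841268e-03,  1.42095487e-03]), 'tau': array([-4.40815038e-04, -4.42350376e+01, -1.78019732e+01, -2.83619374e-04,
        8.39089626e-03, -1.10976777e-05]), 'tcp_pos': array([0.2272176 , 0.58144751, 0.23031568]), 'tool_rot': array([ 1.85320452e-01,  9.82677517e-01, -1.03639550e-03, -3.91601768e-04]), 'force': array([-0.20794188,  0.58881788,  0.04761766]), 'ft_torque': array([ 0.02533186, -0.05572827, -0.05043504]), 'finger_gap': 0.9977674033610735}
top blue_tray_handle [0.54  0.004 0.091] 0.85 [302. 145.]
top bottom_tray_deck [ 0.516 -0.289  0.02 ] 0.84 [435. 156.]
top bottom_tray_deck [0.54  0.006 0.09 ] 0.18 [301. 145.]
top orange_tray_handle [0.474 0.255 0.088] 0.71 [179. 186.]
top orange_tray_handle [0.249 0.249 0.069] 0.64 [186. 301.]
scene blue_tray_handle [0.543 0.01  0.085] 0.66 [341. 227.]
scene bottom_tray_deck [ 0.518 -0.288  0.021] 0.77 [214. 274.]
scene orange_tray_handle [0.472 0.259 0.089] 0.91 [416. 190.]
scene orange_tray_handle [0.542 0.012 0.085] 0.7 [341. 226.]
scene orange_tray_handle [ 0.518 -0.288  0.018] 0.22 [214. 275.]
```

View pics/top1.png

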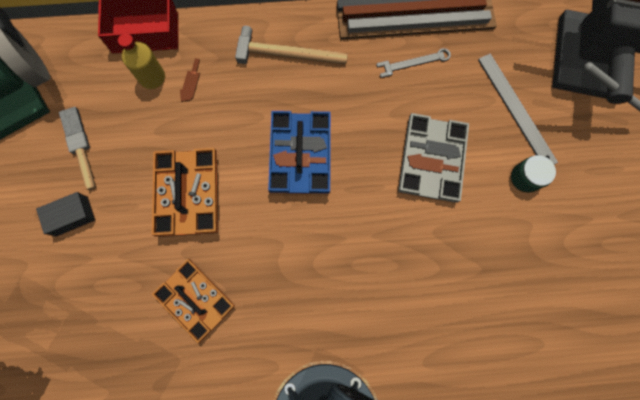

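View pics/scene1.png

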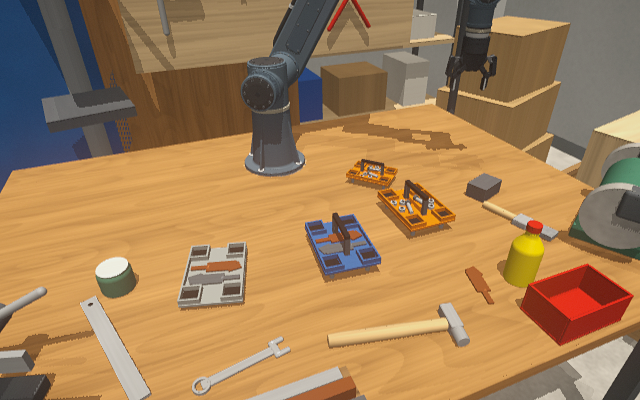

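The top view has one blue tray (bar at px 300,145), one grey tray without a handle (435,156), and two orange trays. The larger orange one, at (183,192), is the listed one. The smaller, at (193,300), is the look-alike. Next I'll measure the yaws.

```bash
python3 - <<'E'
from h import *
p=snapshot('top'); im=p['image']; hsv=cv2.cvtColor(im,cv2.COLOR_RGB2HSV)
def rect(m,box,z,nm):
    u0,v0,u1,v1=box; k=np.zeros(m.shape,np.uint8); k[v0:v1,u0:u1]=m[v0:v1,u0:u1]
    k=cv2.morphologyEx(k,cv2.MORPH_OPEN,np.ones((2,2)))
    pts=np.argwhere(k)[:,::-1]
    W=np.array([back(p,q,z)[:2] for q in pts]).astype(np.float32)
    r=cv2.minAreaRect(W*1000); b=cv2.boxPoints(r); e=[b[1]-b[0],b[2]-b[1]]; L=max(e,key=np.linalg.norm)
    a=np.degrees(np.arctan2(L[1],L[0])); print(nm,np.round(r[0],1),np.round(r[1],1),'long axis deg',round((a+90)%180-90,2),len(pts))
H,S,V=[hsv[:,:,i] for i in range(3)]
rect(((H>100)&(H<130)&(S>120)).astype(np.uint8),(250,95,350,210),.044,'blue')
rect(((S<50)&(V>90)).astype(np.uint8),(390,100,478,212),.026,'grey')
rect((V<45).astype(np.uint8),(288,115,312,178),.094,'bar')
c=cv2.resize(im[95:215,250:490],None,fx=3.2,fy=3.2,interpolation=cv2.INTER_CUBIC)
cv2.imwrite('pics/crop1.png',c[:,:,::-1])
E
```

```text
blue [540.1   7.3] [125.8 181.3] long axis deg -5.79 2348
grey [ 510.5 -286.1] [131.3 184.9] long axis deg -15.5 2618
bar [532.5   9.1] [ 10.1 107.3] long axis deg -4.39 217
```

View pics/crop1.png

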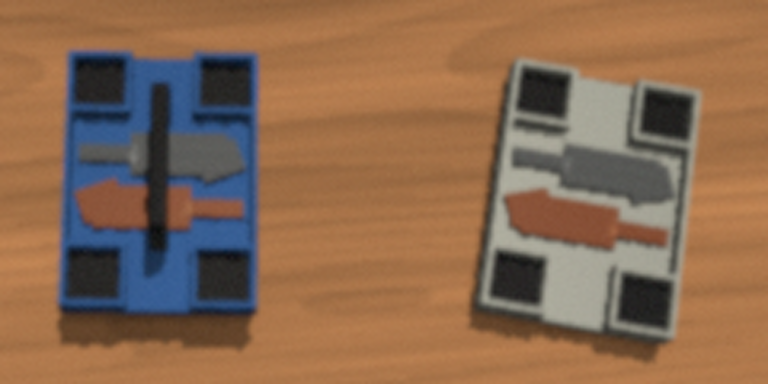

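jog_arm(commands=[[100,2,-3.5,0,0.1],[100,2,-3.5,0,0.1],[100,2,-3.5,0,0.1],[100,2,-3.5,0,0.07],[100,2,-3.5,0,0],[100,2,-3.5,0,0],[100,2,-3.5,0,0],[100,2,-3.5,0,0]])

```text
t: 1.12
tcp_pos: [0.3878, 0.2999, 0.2323]
tool_rot: [-0.016, 1.0, 0.004, 0.002]
force: [0.4, -0.1, -1.2]
finger_gap: 0.998
```

The crop confirms the blue tray: black bar, crop px (158,165), long axis about -5° in the world. The grey tray has no handle, centre crop px (588,200), long axis about -15°. Now moving above the blue bar.

jog_arm(commands=[[100,1.9,-3.6,0,-0.06],[100,1.9,-3.6,0,-0.06],[100,1.9,-3.6,0,0],[100,1.9,-3.6,0,0],[100,1.9,-3.6,0,0],[100,1.9,-3.6,0,0],[100,1.9,-3.6,0,0],[100,1.9,-3.6,0,0]])

```text
t: 1.78
tcp_pos: [0.542, 0.004, 0.235]
tool_rot: [0.047, 0.999, 0.005, 0.005]
force: [0.8, 0.4, -0.3]
finger_gap: 1.0
```

```bash
cat >> h.py <<'E'
from scipy.spatial.transform import Rotation as R
def wrist():
    s=manip.sense(); T=np.eye(4); T[:3,:3]=R.from_quat(s['tool_rot']).as_matrix(); T[:3,3]=s['tcp_pos']
    p=snapshot('wrist'); q=dict(p); q['extrinsics']=T@p['hand_eye']
    y=T[:3,1]; print('t',s['t'],'tcp',s['tcp_pos'].round(4),'jaw deg',np.degrees(np.arctan2(y[1],y[0])).round(2),'z',T[:3,2].round(3),'F',s['force'].round(1),'gap',round(s['finger_gap'],3)); return p,q
E
python3 - <<'E'
from h import *
p,q=wrist(); save(p,'w1.png')
for r in models.pinpoint(p,'blue_tray_handle'): print(np.round(r['centre'],4),r['score'],proj(q,r['centre']))
g=cv2.cvtColor(p['image'],cv2.COLOR_RGB2GRAY)
for P in [(.535,.007,.094)]: print(proj(q,P))
E
```

```text
t 1.7833 tcp [0.542 0.004 0.235] jaw deg 84.58 z [ 0.011  0.01  -1.   ] F [ 0.8  0.4 -0.3] gap 1.0
[0.5442 0.0075 0.0893] 0.69 [326.9424722  188.11596511]
[325.60960825 179.90799305]
```

View pics/w1.png

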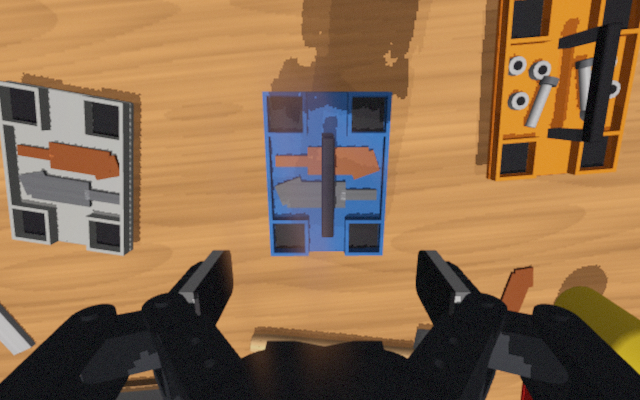

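The wrist view shows the blue bar upright at column 328, rows 133–237, midway between the fingers. The grey tray is at left with sockets near (22,105), (103,117), (32,224) and (107,234).

```bash
python3 - <<'E'
from h import *
p,q=wrist()
a,b=back(q,(328,133),.094),back(q,(328,237),.088); print(a,b,(a+b)/2,np.linalg.norm(a-b),np.degrees(np.arctan2(*(a-b)[1::-1])))
g=np.array([back(q,u,.02)[:2] for u in [(22,105),(103,117),(32,224),(107,234)]])
print(g.round(3),g.mean(0)); d=g[0]+g[1]-g[2]-g[3]; print(np.degrees(np.arctan2(d[1],d[0])))
for r in models.pinpoint(p,'bottom_tray_deck'): print(np.round(r['centre'],4),r['score'])
E
```

```text
t 1.8833 tcp [5.455e-01 1.000e-04 2.353e-01] jaw deg 84.24 z [ 0.016  0.007 -1.   ] F [0.3 0.2 0.1] gap 1.002
[0.49654251 0.0091378  0.094     ] [ 0.5999347  -0.00080838  0.088     ] [0.5482386  0.00416471 0.091     ] 0.10404264287160762 174.50513614198738
[[ 0.438 -0.322]
 [ 0.459 -0.237]
 [ 0.574 -0.362]
 [ 0.597 -0.275]] [ 0.51709449 -0.29907617]
164.08899452806554
```

jog_arm(commands=[[100,0,0.8,-2,0],[100,0,0,-3,0],[100,0,0,-3,0],[100,0,0,-3,0],[100,0,0,0,0]])

```text
t: 2.4
tcp_pos: [0.5394, 0.0197, 0.1247]
tool_rot: [0.045, 0.999, 0.006, 0.008]
force: [-0.6, 0.1, -0.5]
finger_gap: 1.001
```

```bash
python3 - <<'E'
from h import *
p,q=wrist(); save(p,'w2.png')
for r in models.pinpoint(p,'blue_tray_handle'): print(np.round(r['centre'],4),r['score'],proj(q,r['centre']))
E
```

```text
t 2.4 tcp [0.5394 0.0197 0.1247] jaw deg 84.82 z [ 0.016  0.011 -1.   ] F [-0.6  0.1 -0.5] gap 1.001
[0.5441 0.0062 0.0904] 0.85 [303.36933405 237.5569304 ]
```

View pics/w2.png

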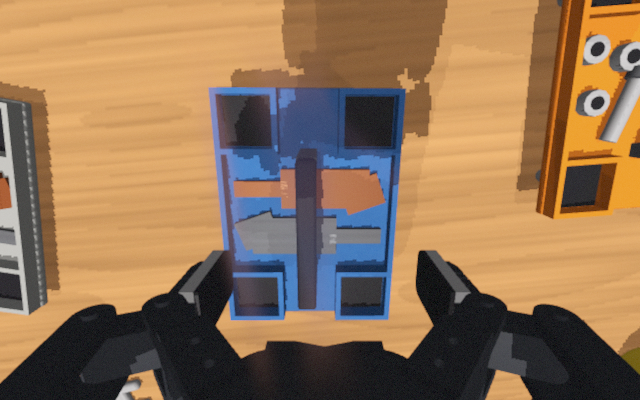

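The bar is at column 306, left of the finger midline at 323, so the tool has drifted about 12 mm in +y. I'll correct that as I descend.

jog_arm(commands=[[100,0.4,-1.2,0,0],[100,0,0,0,0],[100,0,0,-1.5,0],[100,0,0,-1.5,0],[100,0,0,0,0],[100,0,0,0,0]])

```text
t: 3.0
tcp_pos: [0.5555, 0.0053, 0.1103]
tool_rot: [0.044, 0.999, 0.004, 0.023]
force: [0.0, -0.1, -0.4]
finger_gap: 1.005
```

```bash
python3 - <<'E'
from h import *
p,q=wrist(); save(p,'w3.png')
for r in models.pinpoint(p,'blue_tray_handle'): print(np.round(r['centre'],4),r['score'],proj(q,r['centre']))
print(manip.sense()['qd'].round(3))
E
```

```text
t 3.0 tcp [0.5555 0.0053 0.1103] jaw deg 84.98 z [ 0.047  0.005 -0.999] F [ 0.  -0.1 -0.4] gap 1.005
[0.5425 0.0071 0.0869] 0.76 [325.88069619 213.04473651]
[ 0.002  0.004  0.007 -0.    -0.002 -0.   ]
```

jog_arm(commands=[[100,-1.3,0.3,-2,0]])

```text
t: 3.18
tcp_pos: [0.5489, 0.0068, 0.0945]
tool_rot: [0.044, 0.999, 0.002, 0.031]
force: [0.5, 0.2, 0.7]
finger_gap: 1.001
```

```bash
python3 - <<'E'
from h import *
s=manip.sense(); print(s['q'].round(3),s['qd'].round(3))
p,q=wrist();p,q=wrist()
s=manip.sense(); print(s['tcp_pos'],s['q'].round(3),s['qd'].round(3))
E
```

```text
[-0.199  0.611  1.786  0.022  0.685 -1.699] [ 0.007  0.271  0.588  0.019 -0.828 -0.018]
t 3.1833 tcp [0.5489 0.0068 0.0945] jaw deg 84.96 z [ 0.062  0.002 -0.998] F [0.5 0.2 0.7] gap 1.001
t 3.2333 tcp [0.5401 0.0088 0.0894] jaw deg 84.98 z [ 0.045  0.005 -0.999] F [-4.2  0.6 -2.8] gap 1.0
[0.5393819  0.00902706 0.08957958] [-0.199  0.616  1.797  0.022  0.689 -1.699] [ 0.004 -0.013 -0.043 -0.001  0.021  0.001]
```

jog_arm(commands=[[100,0.4,-0.1,-2,0]])

```text
t: 3.37
tcp_pos: [0.5451, 0.0079, 0.0726]
tool_rot: [0.044, 0.999, 0.004, 0.023]
force: [1.1, -0.3, 0.6]
finger_gap: 0.997
```

```bash
python3 - <<'E'
from h import *
p,q=wrist();p,q=wrist(); p,q=wrist(); save(p,'w4.png')
E
```

```text
t 3.3667 tcp [0.5451 0.0079 0.0726] jaw deg 85.01 z [ 0.047  0.005 -0.999] F [ 1.1 -0.3  0.6] gap 0.997
t 3.4167 tcp [0.5434 0.0079 0.0681] jaw deg 84.98 z [ 0.041  0.006 -0.999] F [-0.2  0.5 -3.1] gap 1.003
t 3.4667 tcp [0.5429 0.0081 0.0688] jaw deg 84.98 z [ 0.039  0.007 -0.999] F [-0.3 -0.2 -0.1] gap 1.002
```

View pics/w4.png

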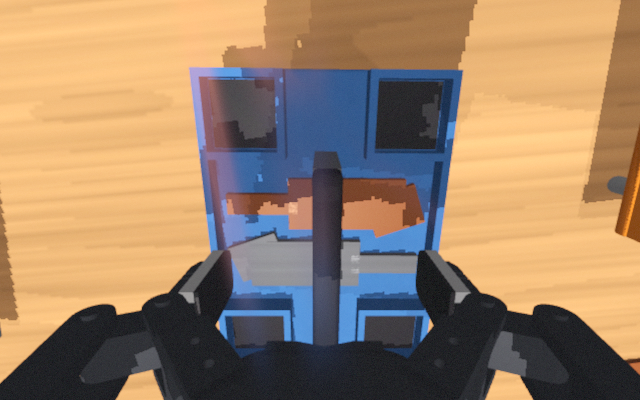

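The bar (column 327) is between the pads and upright, so I'll close.

jog_arm(commands=[[5,0,0,0,0],[5,0,0,0,0],[5,0,0,0,0],[5,0,0,0,0],[5,0,0,0,0],[5,0,0,0,0]], squeeze=80)

```text
t: 4.02
tcp_pos: [0.5463, 0.0077, 0.0742]
tool_rot: [0.044, 0.999, 0.004, 0.023]
force: [0.4, 11.7, 5.7]
finger_gap: 0.144
```

```bash
python3 - <<'E'
from h import *
p,q=wrist()
E
```

```text
t 4.0167 tcp [0.5463 0.0077 0.0742] jaw deg 84.98 z [ 0.047  0.005 -0.999] F [ 0.4 11.7  5.7] gap 0.144
```

jog_arm(commands=[[5,0,0,2,0],[5,0,0,2.5,0],[5,0,0,2.5,0],[5,0,0,2,0]])

```text
t: 4.4
tcp_pos: [0.5366, 0.0099, 0.1578]
tool_rot: [0.044, 0.999, 0.006, 0.01]
force: [0.8, -0.9, -8.2]
finger_gap: 0.119
```

```bash
python3 - <<'E'
from h import *
p,q=wrist();p,q=wrist();p,q=wrist(); save(p,'w5.png')
E
```

```text
t 4.4 tcp [0.5366 0.0099 0.1578] jaw deg 84.94 z [ 0.021  0.011 -1.   ] F [ 0.8 -0.9 -8.2] gap 0.119
t 4.45 tcp [0.5382 0.0097 0.1611] jaw deg 84.96 z [ 0.026  0.01  -1.   ] F [ 0.4 -1.1 -5.3] gap 0.122
t 4.5 tcp [0.539  0.0095 0.1595] jaw deg 84.95 z [ 0.028  0.009 -1.   ] F [ 1.4  0.3 -7. ] gap 0.119
```

View pics/w5.png

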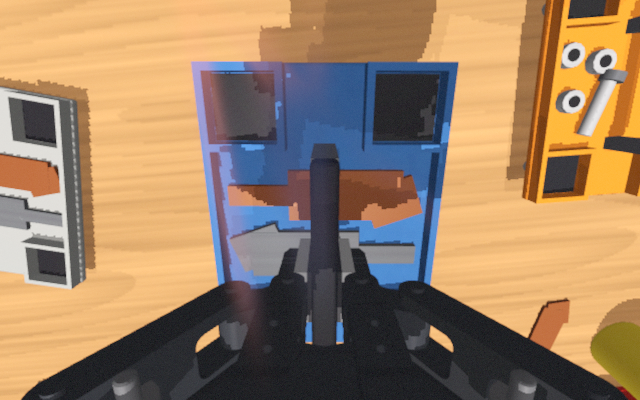

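The tray is held and hangs level, clear of the bench. Now carrying it over the grey tray.

jog_arm(commands=[[5,-0.3,-2,0,-0.02],[5,-0.3,-3,0,-0.03],[5,-0.3,-3.5,0,-0.03],[5,-0.3,-3.5,0,-0.03],[5,-0.3,-3.5,0,-0.03],[5,-0.3,-3.5,0,-0.02],[5,-0.3,-3,0,-0.02],[5,-0.3,-2,0,0]])

```text
t: 5.22
tcp_pos: [0.5, -0.229, 0.1388]
tool_rot: [0.133, 0.991, 0.012, -0.003]
force: [1.4, 0.4, -8.0]
finger_gap: 0.116
```

```bash
python3 - <<'E'
from h import *
p,q=wrist();p,q=wrist();p,q=wrist()
p=snapshot('top')
for n in ['blue_tray_handle','bottom_tray_deck','orange_tray_handle']:
  for r in models.pinpoint(p,n)[:2]: print(n,np.round(r['centre'],3),round(r['score'],2),proj(p,r['centre']).round())
E
```

```text
t 5.2167 tcp [ 0.5    -0.229   0.1388] jaw deg 74.7 z [-0.003  0.024 -1.   ] F [ 1.4  0.4 -8. ] gap 0.116
t 5.2667 tcp [ 0.4998 -0.2332  0.1385] jaw deg 74.68 z [-0.003  0.02  -1.   ] F [-1.1 -6.9 -7.8] gap 0.112
t 5.3167 tcp [ 0.5002 -0.2303  0.1386] jaw deg 74.58 z [-0.002  0.023 -1.   ] F [ 0.5  0.8 -6.9] gap 0.122
blue_tray_handle [ 0.491 -0.231  0.154] 0.61 [428. 148.]
orange_tray_handle [ 0.493 -0.229  0.155] 0.41 [427. 147.]
```

jog_arm(commands=[[5,0.6,-2.4,0.5,0],[5,0.6,-2.4,0.5,0],[5,0.3,-1.5,0,0]])

```text
t: 5.82
tcp_pos: [0.5132, -0.2789, 0.1485]
tool_rot: [0.126, 0.992, 0.016, -0.008]
force: [1.3, -0.8, -6.7]
finger_gap: 0.118
```

```bash
python3 - <<'E'
from h import *
p,q=wrist();p,q=wrist();p,q=wrist(); save(p,'w6.png')
for r in models.pinpoint(p,'bottom_tray_deck')[:2]: print(np.round(r['centre'],3),r['score'])
p=snapshot('scene'); save(p,'s6.png')
for n in ['blue_tray_handle','bottom_tray_deck']:
  for r in models.pinpoint(p,n)[:2]: print(n,np.round(r['centre'],3),round(r['score'],2),proj(p,r['centre']).round())
c=p['image'][170:330,120:340]; cv2.imwrite('pics/s6c.png',cv2.resize(c,None,fx=3,fy=3)[:,:,::-1])
a=cv2.imread('pics/w6.png'); b=cv2.resize(cv2.imread('pics/s6c.png'),(550,400)); cv2.imwrite('pics/j6.png',cv2.resize(np.hstack([a,b]),(800,269)))
E
```

```text
t 5.8167 tcp [ 0.5132 -0.2789  0.1485] jaw deg 75.47 z [-0.012  0.035 -0.999] F [ 1.3 -0.8 -6.7] gap 0.118
t 5.8667 tcp [ 0.5143 -0.2823  0.1484] jaw deg 75.4 z [-0.009  0.031 -0.999] F [ 2.3 -4.1 -7.9] gap 0.114
t 5.9167 tcp [ 0.5136 -0.2806  0.1481] jaw deg 75.33 z [-0.01   0.033 -0.999] F [ 0.9 -0.  -6.9] gap 0.118
blue_tray_handle [ 0.51  -0.272  0.158] 0.76 [210. 221.]
bottom_tray_deck [ 0.518 -0.288  0.018] 0.63 [214. 275.]
```

View pics/j6.png

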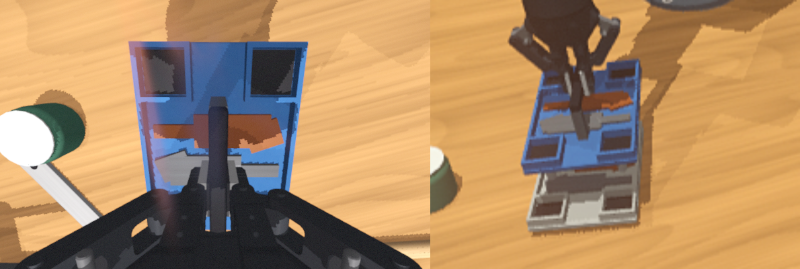

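The scene crop shows the blue tray above the grey one, parallel to it and about 1 cm off. I'll correct that and lower it partway.

jog_arm(commands=[[5,0.5,-1.2,-1.0,0],[5,0,0,-1.5,0]])

```text
t: 6.33
tcp_pos: [0.5179, -0.2882, 0.1249]
tool_rot: [0.126, 0.992, 0.016, -0.007]
force: [1.8, -1.4, -7.3]
finger_gap: 0.118
```

```bash
python3 - <<'E'
from h import *
p,q=wrist();p,q=wrist();p,q=wrist()
for c in ['scene','top']:
  p=snapshot(c); save(p,c[0]+'7.png')
  for n in ['blue_tray_handle','bottom_tray_deck']:
    for r in models.pinpoint(p,n)[:1]: print(c,n,np.round(r['centre'],3),round(r['score'],2))
p=cv2.imread('pics/s7.png'); cv2.imwrite('pics/s7c.png',cv2.resize(p[190:330,140:300],None,fx=4,fy=4))
E
```

```text
t 6.3333 tcp [ 0.5179 -0.2882  0.1249] jaw deg 75.55 z [-0.01   0.034 -0.999] F [ 1.8 -1.4 -7.3] gap 0.118
t 6.3833 tcp [ 0.5151 -0.2848  0.1213] jaw deg 75.51 z [-0.017  0.042 -0.999] F [-0.2  1.9 -9.1] gap 0.122
t 6.4333 tcp [ 0.5136 -0.2834  0.1216] jaw deg 75.51 z [-0.021  0.045 -0.999] F [-0.3  1.4 -8.3] gap 0.114
scene blue_tray_handle [ 0.515 -0.282  0.132] 0.82
scene bottom_tray_deck [ 0.514 -0.288  0.02 ] 0.86
top blue_tray_handle [ 0.51  -0.289  0.138] 0.9
```

View pics/s7c.png

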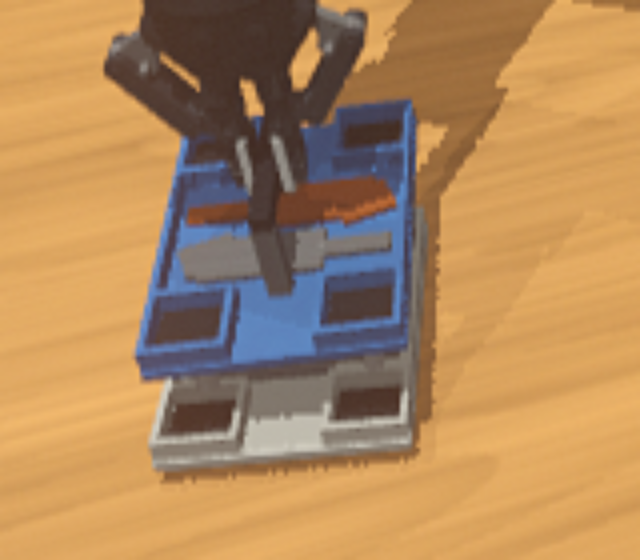

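```bash
python3 - <<'E'
from h import *
p=snapshot('scene')
f=lambda u,v,z: back(p,(u/4+140,v/4+190),z)[:2].round(4)
print('blue FL,FR',f(137,355,.089),f(408,345,.094)); print('mid',(f(137,355,.089)+f(408,345,.094))/2)
print('grey FL,FR',f(155,438,.032),f(413,425,.032)); print('mid',(f(155,438,.032)+f(413,425,.032))/2)
E
```

```text
blue FL,FR [ 0.5811 -0.3641] [ 0.6307 -0.2395]
mid [ 0.6059 -0.3018]
grey FL,FR [ 0.5802 -0.3667] [ 0.6216 -0.2424]
mid [ 0.6009  -0.30455]
```

jog_arm(commands=[[5,0,-0.8,-0.3,-0.02],[5,0.1,-0.1,-1.0,0]])

```text
t: 7.0
tcp_pos: [0.5181, -0.2962, 0.1133]
tool_rot: [0.136, 0.991, 0.017, -0.008]
force: [2.0, -1.5, -6.3]
finger_gap: 0.116
```

```bash
python3 - <<'E'
from h import *
p,q=wrist();p,q=wrist();p,q=wrist()
E
```

```text
t 7.0 tcp [ 0.5181 -0.2962  0.1133] jaw deg 74.32 z [-0.01   0.036 -0.999] F [ 2.  -1.5 -6.3] gap 0.116
t 7.05 tcp [ 0.517  -0.2946  0.1105] jaw deg 74.31 z [-0.013  0.04  -0.999] F [-0.1 -0.2 -9. ] gap 0.119
t 7.1 tcp [ 0.5159 -0.2933  0.1104] jaw deg 74.32 z [-0.017  0.043 -0.999] F [-1.   0.9 -8.3] gap 0.122
```

jog_arm(commands=[[5,-0.1,0.3,-0.8,0]])

```text
t: 7.23
tcp_pos: [0.516, -0.2913, 0.1035]
tool_rot: [0.136, 0.99, 0.019, -0.01]
force: [1.4, -0.5, -6.7]
finger_gap: 0.115
```

```bash
python3 - <<'E'
from h import *
p,q=wrist();p,q=wrist();p,q=wrist()
p=snapshot('scene'); save(p,'s8.png'); i=cv2.imread('pics/s8.png'); cv2.imwrite('pics/s8c.png',cv2.resize(i[200:330,140:280],None,fx=4,fy=4))
E
```

```text
t 7.2333 tcp [ 0.516  -0.2913  0.1035] jaw deg 74.31 z [-0.014  0.041 -0.999] F [ 1.4 -0.5 -6.7] gap 0.115
t 7.2833 tcp [ 0.514  -0.289   0.1009] jaw deg 74.31 z [-0.018  0.045 -0.999] F [-2.1  1.6 -7.1] gap 0.12
t 7.3333 tcp [ 0.5134 -0.2884  0.101 ] jaw deg 74.33 z [-0.02   0.046 -0.999] F [-0.8  1.1 -7.2] gap 0.113
```

View pics/s8c.png

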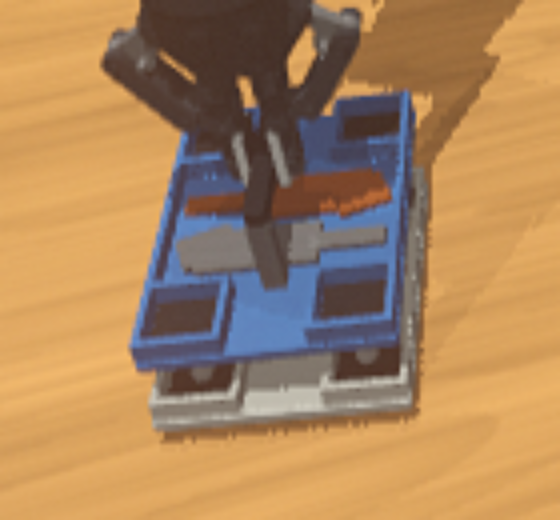

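The pin tips, at crop (200,378) and (368,358), are inside the two near sockets and centred sideways. Lowering further.

jog_arm(commands=[[5,0.1,-0.1,-0.6,0]])

```text
t: 7.52
tcp_pos: [0.5145, -0.289, 0.0975]
tool_rot: [0.136, 0.99, 0.022, -0.013]
force: [-11.6, 12.6, 24.4]
finger_gap: 0.119
```

```bash
python3 - <<'E'
from h import *
p,q=wrist();p,q=wrist();p,q=wrist()
E
```

```text
t 7.5167 tcp [ 0.5145 -0.289   0.0975] jaw deg 74.36 z [-0.02   0.047 -0.999] F [-11.6  12.6  24.4] gap 0.119
t 7.5667 tcp [ 0.5138 -0.2879  0.0966] jaw deg 74.35 z [-0.022  0.049 -0.999] F [-3.1  6.8  8.6] gap 0.117
t 7.6167 tcp [ 0.5144 -0.2884  0.0972] jaw deg 74.37 z [-0.02   0.048 -0.999] F [-4.6  4.8  7.3] gap 0.12
```

jog_arm(commands=[[5,0,0,-0.2,0],[60,0,0,0,0],[100,0,0,0,0],[100,0,0,0,0],[100,0,0,0,0],[100,0,0,0,0]], squeeze=20)

```text
t: 8.17
tcp_pos: [0.5193, -0.2918, 0.1018]
tool_rot: [0.135, 0.991, 0.018, -0.007]
force: [0.9, 0.6, -1.0]
finger_gap: 0.821
```

```bash
python3 - <<'E'
from h import *
p,q=wrist();p,q=wrist();save(p,'w9.png')
p=snapshot('scene'); save(p,'s9.png'); i=cv2.imread('pics/s9.png'); j=cv2.resize(i[200:330,140:280],None,fx=3,fy=3)
w=cv2.resize(cv2.imread('pics/w9.png'),(380,390)); cv2.imwrite('pics/j9.png',np.hstack([j[:390],w]))
E
```

```text
t 8.1667 tcp [ 0.5193 -0.2918  0.1018] jaw deg 74.44 z [-0.008  0.038 -0.999] F [ 0.9  0.6 -1. ] gap 0.821
t 8.2167 tcp [ 0.5193 -0.2919  0.1018] jaw deg 74.43 z [-0.008  0.038 -0.999] F [ 0.  -0.2  0.3] gap 0.9
```

View pics/j9.png

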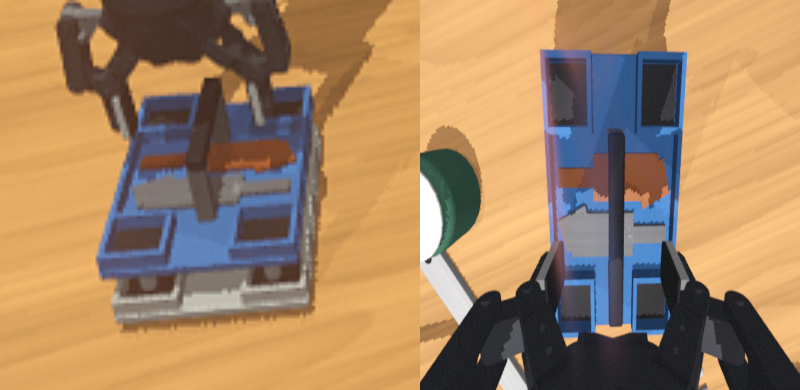

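The pins stand in the near sockets and the bar is free between the open fingers. I'll retreat upward and check.

jog_arm(commands=[[100,0,0,2,0],[100,0,0,3,0],[100,0,0,3,0],[100,-1,0,3,0],[100,-3,2,3,0],[100,-3,2,0,0],[100,-3,2,0,0],[100,-3,2,0,0]])

```text
t: 8.98
tcp_pos: [0.3931, -0.2168, 0.2414]
tool_rot: [0.136, 0.991, 0.016, -0.004]
force: [-0.7, 0.4, 0.3]
finger_gap: 1.002
```

```bash
python3 - <<'E'
from h import *
p,q=wrist();p,q=wrist();save(p,'w10.png')
for c in ['scene','top']:
  p=snapshot(c); save(p,c[0]+'10.png')
  for n in ['blue_tray_handle','bottom_tray_deck','orange_tray_handle']:
    for r in models.pinpoint(p,n)[:2]: print(c,n,np.round(r['centre'],3),round(r['score'],2))
i=cv2.imread('pics/s10.png'); cv2.imwrite('pics/s10c.png',cv2.resize(i[200:330,140:280],None,fx=4,fy=4,interpolation=2))
E
```

```text
t 8.9833 tcp [ 0.3931 -0.2168  0.2414] jaw deg 74.4 z [-0.004  0.033 -0.999] F [-0.7  0.4  0.3] gap 1.002
t 9.0333 tcp [ 0.3844 -0.2087  0.2395] jaw deg 74.44 z [-0.017  0.044 -0.999] F [-5.3  4.5 -0.6] gap 0.998
scene blue_tray_handle [ 0.509 -0.286  0.104] 0.78
scene orange_tray_handle [0.476 0.258 0.09 ] 0.87
scene orange_tray_handle [0.253 0.249 0.064] 0.56
top blue_tray_handle [ 0.507 -0.287  0.112] 0.78
top orange_tray_handle [0.476 0.255 0.086] 0.8
top orange_tray_handle [0.25  0.246 0.067] 0.67
```

View pics/s10c.png

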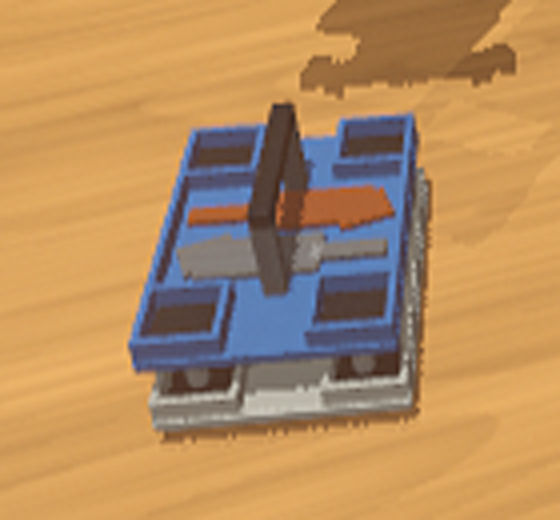

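```bash
python3 - <<'E'
from h import *
from scipy.optimize import least_squares
p=snapshot('scene')
uv=np.array([(132,345),(400,336),(192,130),(415,116)])/4+[140,200]
C=np.array([[.091,-.066],[.091,.066],[-.091,-.066],[-.091,.066]]); M=np.c_[C,np.zeros(4)]
for z in (.070,.082): 
    W=np.array([back(p,u,z)[:2] for u in uv]); print(z,'sides',[np.linalg.norm(W[a]-W[b]).round(4) for a,b in((0,1),(2,3),(0,2),(1,3))],'mid',W.mean(0).round(4))
def f(x): 
    P=R.from_euler('xyz',x[3:]).apply(M)+x[:3]; return (np.array([proj(p,a) for a in P])-uv).ravel()
s=least_squares(f,[.51,-.287,.07,0,0,-.26]); print(s.x.round(4),np.abs(s.fun).max())
g=np.array([(155,400),(408,386)])/4+[140,200]; G=np.array([back(p,u,.032)[:2] for u in g]); d=G[1]-G[0]; n=np.array([d[1],-d[0]])/np.linalg.norm(d)
print('grey front',G.round(4),'yaw',np.degrees(np.arctan2(n[1],n[0])),'mid',G.mean(0)-.091*n)
cv2.imwrite('pics/w10c.png',cv2.imread('pics/w10.png'))
E
```

```text
0.07 sides [np.float64(0.1329), np.float64(0.1305), np.float64(0.1791), np.float64(0.1864)] mid [ 0.514 -0.284]
0.082 sides [np.float64(0.1301), np.float64(0.1278), np.float64(0.1754), np.float64(0.1825)] mid [ 0.5292 -0.2845]
[ 0.5031 -0.2834  0.0612 -0.0479  0.0158 -0.266 ] 0.6860155406130559
grey front [[ 0.5817 -0.3668]
 [ 0.6213 -0.2449]] yaw -18.00360050353425 mid [ 0.51493144 -0.27773173]
```

```bash
cat > fit.py <<'E'
from h import *
from scipy.optimize import least_squares
M=np.array([[.091,-.066,0],[.091,.066,0],[-.091,.066,0],[-.091,-.066,0]])
w,q=wrist()
views=[]
for n,p in (('wrist',q),('top',snapshot('top'))):
    h=cv2.cvtColor(p['image'],cv2.COLOR_RGB2HSV); m=cv2.inRange(h,(103,110,30),(130,255,255))
    cs,_=cv2.findContours(cv2.morphologyEx(m,cv2.MORPH_CLOSE,np.ones((5,5))),0,2); c=max([cv2.convexHull(c) for c in cs if len(c)>5] ,key=cv2.contourArea)
    ex=np.array([proj(p,R.from_euler('z',-.27).apply(a)+[.512,-.287,.07]) for a in M])
    ap=cv2.approxPolyN(c,4,ensure_convex=True).reshape(-1,2).astype(float)
    o=np.array([ap[np.argmin(np.linalg.norm(ap-e,axis=1))] for e in ex]); print(n,ex.round(0).tolist(),o.tolist()); views.append((p,o))
def f(x): 
    P=R.from_euler('xyz',x[3:]).apply(M)+x[:3]; return np.concatenate([(np.array([proj(p,a) for a in P])-o).ravel() for p,o in views])
s=least_squares(f,[.51,-.287,.07,0,0,-.26]); print(s.x.round(4),s.fun.round(1))
E
python3 fit.py
```

```text
t 9.5333 tcp [ 0.3943 -0.2175  0.2403] jaw deg 74.4 z [-0.006  0.035 -0.999] F [-0.2 -0.4 -0.2] gap 0.999
wrist [[237.0, 365.0], [345.0, 362.0], [348.0, 222.0], [224.0, 223.0]] [[235.0, 358.0], [343.0, 343.0], [346.0, 217.0], [226.0, 217.0]]
top [[477.0, 116.0], [416.0, 105.0], [404.0, 186.0], [469.0, 198.0]] [[465.0, 117.0], [415.0, 108.0], [403.0, 188.0], [430.0, 194.0]]
[ 0.5262 -0.2909  0.014  -0.1392 -0.22   -0.2848] [ 7.1 -2.8 -2.5  3.8 -4.6 -1.5 15.3 -0.5  8.   0.4 -2.4  0.1 -6.2 -1.1
 26.8  4.3]
```

jog_arm(commands=[[100,3,-1.5,0.5,0],[100,3,-1.5,0.5,0],[100,3,-1.5,0.5,0],[100,3,-1.5,0,0],[100,2.5,-1,0,0]])

```text
t: 10.05
tcp_pos: [0.5365, -0.2835, 0.2534]
tool_rot: [0.136, 0.99, 0.021, -0.013]
force: [1.4, -0.8, 0.1]
finger_gap: 1.0
```

```bash
sed -i "s/^w,q=wrist()/wrist();wrist();w,q=wrist();save(w,'w11.png')/; s/,('top',snapshot('top'))/,('scene',snapshot('scene'))/" fit.py; python3 fit.py
```

```text
t 10.05 tcp [ 0.5365 -0.2835  0.2534] jaw deg 74.29 z [-0.019  0.046 -0.999] F [ 1.4 -0.8  0.1] gap 1.0
t 10.1 tcp [ 0.5416 -0.2861  0.2535] jaw deg 74.31 z [-0.012  0.042 -0.999] F [ 4.9 -3.4  1.1] gap 1.002
t 10.15 tcp [ 0.5384 -0.2844  0.2531] jaw deg 74.36 z [-0.016  0.044 -0.999] F [-0.7 -0.3 -0.4] gap 1.0
wrist [[252.0, 243.0], [368.0, 241.0], [374.0, 70.0], [240.0, 69.0]] [[251.0, 239.0], [366.0, 238.0], [372.0, 69.0], [241.0, 69.0]]
scene [[171.0, 288.0], [238.0, 282.0], [243.0, 229.0], [186.0, 233.0]] [[85.0, 138.0], [85.0, 138.0], [85.0, 138.0], [85.0, 138.0]]
[ 0.4728 -0.303   0.1895  0.6639 -0.7528 -0.3466] [-80.1  44.   -5.5   7.1 -19.2 -70.7 -16.1  12.8  61.5  77.2 119.   33.1
 140.2  53.3  94.2  89.3]
```

```bash
cat >> fit.py <<'E'
print('---'); views[1]=(views[1][0],(np.array([(132,345),(400,336),(415,116),(192,130)])/4+[140,200]))
for v in ([views[0]],views):
    def g(x):
        P=R.from_euler('xyz',x[3:]).apply(M)+x[:3]; return np.concatenate([(np.array([proj(p,a) for a in P])-o).ravel() for p,o in v])
    s=least_squares(g,[.51,-.287,.07,0,0,-.26]); print(s.x.round(4),s.fun.round(1))
h=cv2.cvtColor(w['image'],cv2.COLOR_RGB2HSV)
for r in models.pinpoint(w,'blue_tray_handle')[:1]: print(r['centre'])
for r in models.pinpoint(w,'bottom_tray_deck')[:1]: print(r)
E
python3 fit.py | sed -n '/---/,$p'
```

```text
---
[ 0.5105 -0.2876  0.0627  0.0043 -0.0171 -0.2718] [-0.1 -0.2  0.4  0.  -0.   0.3 -0.2 -0.1]
[ 0.5106 -0.2864  0.0656 -0.0344 -0.0008 -0.2711] [ 0.4  0.9  1.3 -0.6  1.4 -0.2 -0.5 -1.3 -1.9  1.6 -1.5 -0.1 -0.3  1.5
 -1.   0.6]
[0.5095, -0.2882, 0.1065]
```

```bash
python3 -c "
from h import *
print(workorder.sign_off())"
```

```text
the job is handed in; nothing more can be done
None
```

I picked up the blue tray by its bar, stacked it on the grey bottom tray and released it. I then drew the gripper clear and handed the job in at about 10 s; no verdict is reported.

**Position and height:** The last checks put the blue bar at about (0.510, -0.287, 0.107), against about 0.108 m when seated. That is within about 6 mm of the bottom tray's middle at (0.515, -0.289). The long sides read -15.6° for blue and -15.5° to -18° for grey.

**Level:** The wrist-camera fit gave about 1° of tilt, within the 3° limit.

**Orange tray:** It read within 5 mm of its start, which is about the accuracy of the measurement.

**Checks that failed or disagreed:**
- A fit adding hand-read scene-camera corners, with 1–2 px residuals, gave about 2° of roll. A fit on the scene corners alone gave 2.7°. I put both down to pixel noise, because a pin resting on a socket wall would tilt the tray about 5° or more.
- Only the two pins nearest the scene camera were seen inside their sockets. The far two are inferred from height and level.
- Two automatic corner fits failed and were discarded: one because the gripper hid part of the tray, the other because it picked the wrong blue object.
- The network no longer found the bottom tray under the stack, so its position comes from before stacking. A rough check on its visible front edge afterwards put its middle about 10 mm away in y.

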